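# Load the sealing nests with the matching baked portions

## Robot

A 7-joint arm with a two-finger parallel gripper is mounted at the origin on the work surface. World frame = base frame: x ahead of the robot, y to its left, z up, the work surface at z = 0. Lengths are in m, angles in rad, forces in N, time in s.
With the tool pointing down it reaches from about 0.425 to 0.925 m from the base axis. Payload 6.8 kg.
Tool frame: the origin (TCP) lies on the front face of the gripper's body, between the roots of the fingers; the fingertips stand 73 mm ahead of it and the grasp point (between the pads) lies 54 mm ahead of it (env.nose_length is the distance from the TCP to the fingertips, in m); z points along the fingers, y is the direction in which the jaws open and shut (so a half turn about z gives the same grasp; the last joint's range is limited). The gripper opens to 85 mm and grips with 20 to 120 N. Pads are 22 mm wide; open, the fingers measure 114 mm over their backs; the gripper's body (76 mm by 85 mm) begins 54 mm behind the grasp point. The pads swing forward as they close: fully open they stand 13 mm farther back than shut.
Start: joints at [1.227, 0.477, 0.022, 1.555, -0.011, 1.109, -0.083], TCP at [0.158, -0.656, 0.304] pointing down, gripper open.
Joint ranges: [-2.96, 2.96], [-0.34, 2.1], [-1.41, 1.46], [0.24, 2.44], [-1.37, 4.51], [0.17, 1.92], [-2.96, 2.96]. Speed limits (rad/s): [2.39, 2.39, 3.14, 3.14, 3.14, 3.14, 3.14].

## Interface

Orientations are given as a unit quaternion [w, x, y, z].
In Python, from cell import env, kin, camera, calibration, job gives the robot as it stands. The module is installed in compiled form; this text tells all that it offers. Calls block until the motion is done:
- env.reach(position, orientation): joint-space move of the TCP to a pose.
- env.movel(position, velocity=0.15, rot=None, stop_force=None): straight line of the TCP; rot=None keeps the orientation; velocity is the mean speed in m/s. With stop_force (N) it stops when the force on the tool has changed by that much, and returns True; else False.
- env.goto_joints(angles): joint-space move.
- env.grip(opening, f_grip=None): finger opening in m; f_grip is the grip in N (None keeps the last); returns when the fingers have stopped.
- env.dwell(seconds).
- kin.inverse_kinematics(position, orientation): joint angles nearest the present ones, or None.
- env.get_state(): the state.
- camera(name): name is "scene" or "top"; returns (picture, depth): 480x640x3 uint8, blue, green, red; 480x640 float32, m along the optical axis (not along the pixel's ray), 0 where there is no reading.
- calibration(name): a dict with "fx", "fy", "cx", "cy" (pixels), "rvec" (rotation vector, rad) and "tvec" (3), from world to camera coordinates, as OpenCV has them. Camera axes: x right, y down, z forward; pixel columns grow to the right and rows downward; lengths in m; the calibration is good to about 2 mm. A picture is of the moment at which its call begins. calibration takes no time and is no camera call.
A pose or a line that the arm cannot do raises env.PlanningError and nothing moves.
- job.job_done(): hands the job in, once; it reports no verdict.
The state is a dict: "time": time; "qpos": joint angles; "joint_velocities": joint speeds; "joint_torque": joint torques, N m; "tcp_pos": TCP position; "orientation": TCP orientation; "force": force on the tool from outside, world axes, zero at the start; "torque": the same for the moment, N m; "opening": finger opening in m.
Only numpy, scipy, OpenCV 4.12 (cv2) and the standard library are available. Lean on these libraries where they do the work, as an engineer would, in place of code of your own. Each camera call takes 0.05 s, during which the arm holds its last target.

## Task

Get the packing bench ready for sealing: put each of the four baked portions (broad bar, slim bar, square cake, round cake) into the loading nest whose pocket has its own shape and size. Set them down rather than dropping them, so that each lies flat on the floor of its pocket, inside the rim.

Things in the scene. Friction and masses are not known exactly. Their poses are not given: they have to be found in the camera images.
- broad_bar: broad baked cereal bar, golden brown, 44 (x) by 100 (y) by 30 mm high, lying loose on the bench, 0.04 to 0.16 kg, firm. Origin at the centre of its underside, z up.
- slim_bar: slim baked cereal bar, golden brown, 22 (x) by 100 (y) by 30 mm high, lying loose on the bench, 0.04 to 0.16 kg, firm. Origin at the centre of its underside, z up.
- square_cake: square baked cereal cake, golden brown, 50 (x) by 50 (y) by 30 mm high, lying loose on the bench, 0.04 to 0.16 kg, firm. Origin at the centre of its underside, z up.
- round_cake: round baked cereal cake, golden brown, 56 mm in diameter, 30 mm high, lying loose on the bench, 0.04 to 0.16 kg, firm. Origin at the centre of its underside, z up.
- broad_nest: Dark steel loading nest fixed to the bench, with a broad rectangular pocket, 62 (x) by 118 (y) mm, in a plate 86 by 142 mm; pocket sides parallel to its x and y axes, white pocket floor. The plate is 12 mm high, the pocket 8 mm deep, so its floor lies 4 mm above the bench; the rim is 12 mm wide at the sides. Origin at the centre of its underside, z up.
- slim_nest: Dark steel loading nest fixed to the bench, with a slim rectangular pocket, 40 (x) by 118 (y) mm, in a plate 64 by 142 mm; pocket sides parallel to its x and y axes, white pocket floor. The plate is 12 mm high, the pocket 8 mm deep, so its floor lies 4 mm above the bench; the rim is 12 mm wide at the sides. Origin at the centre of its underside, z up.
- square_nest: Dark steel loading nest fixed to the bench, with a square pocket, 68 by 68 mm, in a plate 92 by 92 mm; pocket sides parallel to its x and y axes, white pocket floor. The plate is 12 mm high, the pocket 8 mm deep, so its floor lies 4 mm above the bench; the rim is 12 mm wide at the sides. Origin at the centre of its underside, z up.
- round_nest: Dark steel loading nest fixed to the bench, with a round pocket, 74 mm in diameter, in a square plate 98 by 98 mm; pocket sides parallel to its x and y axes, white pocket floor. The plate is 12 mm high, the pocket 8 mm deep, so its floor lies 4 mm above the bench; the rim is 12 mm wide at the sides. Origin at the centre of its underside, z up.

How it is judged:
By the outcome, as a careful person would: the job done as asked, in the order asked, and still so for the second after the job is handed in, with the robot touching nothing.
It also fails if it takes over 104 s, if anything falls off the work surface, if the arm or the gripper's body presses on something with over 40 N, if the wrist force passes 120 N, or if a joint passes its speed limit or range.

## Working session

There is one attempt and no reset: what is moved stays moved. The work goes in short steps, each a Python script; the robot and the scene stay as the last script left them, time stands still between calls to the robot, and variables do not carry over. Pictures are saved under pics/ and viewed, and the job is handed in when it is done.

```bash
mkdir -p pics; python3 - <<'E'
from cell import env,kin,camera,calibration,job
import cv2
for n in("scene","top"):
    p,d=camera(n); cv2.imwrite(f"pics/{n}0.png",p); c=calibration(n); print(n,c,d.min(),d.max())
print(env.get_state())
E
```

```text
scene {'fx': 588.5604743517598, 'fy': 588.5604743517598, 'cx': 319.8842405249415, 'cy': 243.1205147926061, 'rvec': array([ 1.62413849,  1.7142468 , -0.85584295]), 'tvec': array([ 0.01667906, -0.28451597,  1.59477518])} 0.0 3.643116
top {'fx': 483.62629437261705, 'fy': 483.62629437261705, 'cx': 325.6470031774038, 'cy': 236.37714035841557, 'rvec': array([ 2.14952784, -2.15130084,  0.14029395]), 'tvec': array([7.54358583e-04, 5.26045071e-01, 1.03433282e+00])} 0.0 2.0090373
{'time': 0.1, 'qpos': array([ 1.22688204,  0.47772715,  0.0223675 ,  1.55635789, -0.01151066,
        1.10931607, -0.08310658]), 'joint_velocities': array([ 0.00099674, -0.00186536,  0.00085562, -0.00317076,  0.00065148,
       -0.00161334, -0.00138275]), 'joint_torque': array([ 5.58397893e-03, -5.97755563e+01,  1.61407817e+00, -2.81949681e+01,
        1.28724807e-02,  4.99742600e-03, -2.14867833e-05]), 'tcp_pos': array([ 0.15759011, -0.65591247,  0.30301457]), 'orientation': array([-8.24529319e-04,  9.93057442e-01,  1.17627423e-01, -1.60421670e-04]), 'force': array([-0.03183979,  0.36628801,  1.0890061 ]), 'torque': array([-0.05051773, -0.01547645, -0.00499953]), 'opening': 0.08518040477741382}
```

View pics/scene0.png

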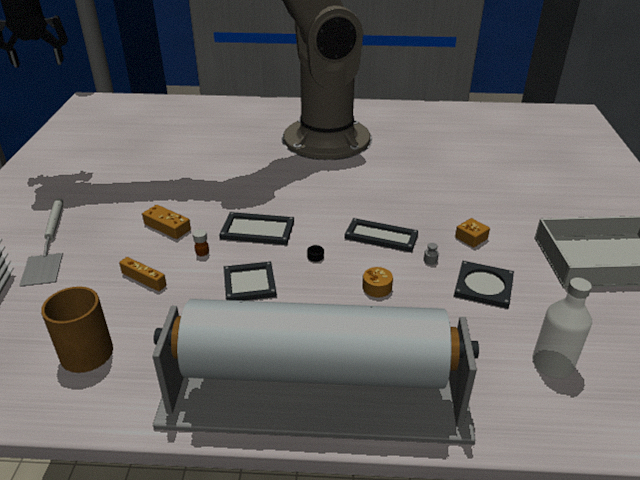

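View pics/top0.png

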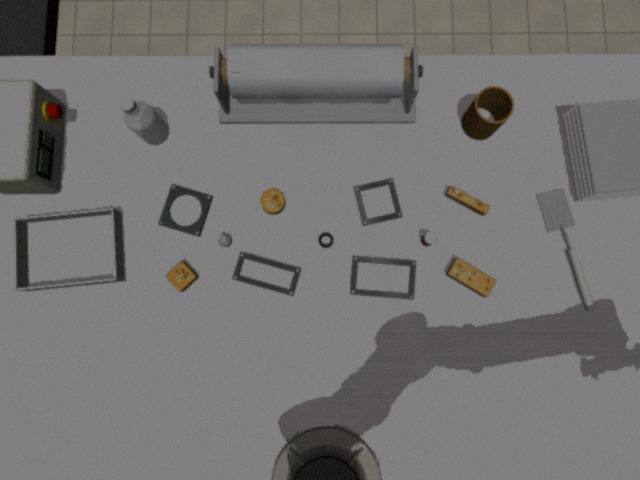

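The four nests lie in the middle of both pictures. In the top view they are round (186,210), slim (267,273), square (378,201) and broad (383,277). The portions are square (181,276), round (273,201), slim (468,200) and broad (471,277). Small vials stand at (225,240) and (429,238), and a black ring at (326,240).

```bash
cat > h.py <<'E'
from cell import env,kin,camera,calibration,job
import cv2,numpy as np
def cam(n):
    c=calibration(n);R,_=cv2.Rodrigues(c['rvec']);t=np.array(c['tvec']).ravel()
    return c,R,t
def ray(n,uv,z):
    c,R,t=cam(n);uv=np.asarray(uv,float).reshape(-1,2)
    d=np.c_[(uv[:,0]-c['cx'])/c['fx'],(uv[:,1]-c['cy'])/c['fy'],np.ones(len(uv))]@R
    o=-R.T@t; s=(z-o[2])/d[:,2]; return o+d*s[:,None]
def height(n,dep):
    c,R,t=cam(n);v,u=np.indices(dep.shape)
    P=np.stack([(u-c['cx'])/c['fx']*dep,(v-c['cy'])/c['fy']*dep,dep],-1)
    return (P-t)@R
def rect(n,cnt,z):
    w=ray(n,cnt.reshape(-1,2),z)[:,:2]
    (c,(a,b),th)=cv2.minAreaRect((w*1000).astype(np.float32))
    # angle of LONG side, deg
    if a<b: a,b,th=b,a,th+90
    return np.array(c)/1000,(a,b),(th+90)%180-90
def measure(p,d,n="top"):
    hsv=cv2.cvtColor(p,cv2.COLOR_BGR2HSV);W=height(n,d);Z=W[...,2]
    om=((hsv[...,1]>110)&(hsv[...,0]>8)&(hsv[...,0]<30)&(hsv[...,2]>60)).astype(np.uint8)
    dm=((hsv[...,2]<95)).astype(np.uint8)
    return om,dm,W
E
python3 - <<'E'
from h import *
c,R,t=cam("top");print("cam",-R.T@t)
p,d=camera("top");om,dm,W=measure(p,d);Z=W[...,2]
b=(abs(W[...,0]-.6)<.2)&(abs(W[...,1])<.45)
print("bench z",np.median(Z[b]),Z[b].std())
cv2.imwrite("pics/m.png",np.hstack([om*255,dm*255])[:, ::2])
for nm,m,zz in(("o",om,.03),("d",dm,.012)):
    cs,h=cv2.findContours(m,cv2.RETR_CCOMP,cv2.CHAIN_APPROX_NONE)
    for i,k in enumerate(cs):
        a=cv2.contourArea(k)
        if a<200 or a>4000: continue
        r=rect("top",k,zz)
        mm=np.zeros_like(m);cv2.drawContours(mm,[k],-1,1,-1);mm&=m
        hz=Z[mm>0]
        print(nm,h[0][i][3],a,np.round(k.mean(0).ravel()),r[0].round(4),np.round(r[1],1),round(r[2],1),"z",np.round(np.percentile(hz,[10,50,90]),4) if len(hz) else None)
E
```

```text
cam [ 0.38324388 -0.00348246  1.09529922]
bench z 0.0014739379412192378 0.018872711940191543
o -1 470.5 [181. 276.] [0.4393 0.318 ] [51.  49.1] 43.4 z [0.0273 0.0304 0.0332]
o -1 827.5 [471. 277.] [ 0.4365 -0.3188] [99.  43.5] 58.1 z [0.0281 0.0308 0.0334]
o -1 428.5 [272. 201.] [0.6071 0.1196] [54.4 52.2] 27.2 z [0.028  0.0309 0.0332]
o -1 309.5 [468. 200.] [ 0.6092 -0.3179] [97.3 22.3] 60.8 z [0.0275 0.0307 0.0334]
o -1 1055.0 [494. 105.] [ 0.8321 -0.3866] [87.6 85.2] -2.4 z [0.1075 0.1104 0.113 ]
o 23 930.0 [494. 105.] [ 0.8322 -0.3867] [83.9 79.8] -45.3 z [0.0562 0.1099 0.1127]
d -1 2417.0 [383. 277.] [ 0.4382 -0.1266] [143.4  88.7] 85.4 z [0.0073 0.0124 0.0152]
d 6 1485.5 [383. 277.] [ 0.4375 -0.1264] [120.8  65.5] 84.8 z [0.0039 0.0105 0.0148]
d -1 1787.5 [267. 273.] [0.4464 0.1332] [142.8  66.5] 74.2 z [0.0053 0.0123 0.0152]
d 12 946.0 [267. 274.] [0.4459 0.1331] [120.3  42.5] 74.1 z [0.0038 0.01   0.0144]
d -1 1209.5 [ 55. 250.] [0.5024 0.591 ] [219.  156.3] -84.2 z [0.0058 0.0254 0.0456]
d -1 710.5 [ 93. 266.] [0.5029 0.5693] [227.  169.9] -84.2 z [0.0046 0.0262 0.0465]
d -1 1844.5 [186. 210.] [0.591 0.32 ] [102.1 100.1] 73.5 z [0.0079 0.0123 0.015 ]
d 83 797.0 [185. 210.] [0.5915 0.3198] [73.4 73.1] -44.2 z [0.0035 0.0097 0.0135]
d -1 1573.5 [377. 202.] [ 0.6096 -0.1177] [94.4 93.4] 12.9 z [0.0087 0.0125 0.0154]
d 85 880.0 [377. 201.] [ 0.6095 -0.1173] [70.8 70.6] 12.7 z [0.0062 0.0108 0.0147]
d -1 685.5 [153. 125.] [0.7888 0.399 ] [84.3 77.1] -28.1 z [0.0033 0.0588 0.1032]
d -1 490.0 [567. 148.] [ 0.7259 -0.556 ] [226.7  39.9] -1.5 z [-0.0012  0.002   0.0183]
d -1 2018.5 [484. 112.] [ 0.8189 -0.3755] [134.6 114.4] -71.8 z [0.0028 0.0594 0.1072]
d -1 3001.0 [316.  89.] [0.9004 0.0242] [478.3 164.6] 89.9 z [0.0126 0.1156 0.138 ]
d -1 3131.5 [29. 26.] [1.0375 0.7149] [150.7 141.8] 89.8 z [-0.7128 -0.5717 -0.4507]
```

```bash
cat >> h.py <<'E'
from scipy.spatial.transform import Rotation as Ro
# name: (xy, long-side angle deg), portions then nests
P=dict(broad=((.4365,-.3188),58.1),slim=((.6092,-.3179),60.8),square=((.4393,.318),43.4),round=((.6071,.1196),0))
N=dict(broad=((.4379,-.1265),85.2),slim=((.4462,.1331),74.1),square=((.6096,-.1175),12.8),round=((.5912,.3199),0))
ZG=.084; ZT=.22
def quat(phi):
    f=np.radians(phi);y=np.array([np.cos(f),np.sin(f),0]);z=np.array([0,0,-1.]);x=np.cross(y,z)
    q=Ro.from_matrix(np.c_[x,y,z]).as_quat();return q[[3,0,1,2]]
E
python3 - <<'E'
from h import *
c,R,t=cam("scene")
p,d=camera("scene");om,dm,W=measure(p,d,"scene")
cs,_=cv2.findContours(om,cv2.RETR_EXTERNAL,cv2.CHAIN_APPROX_NONE)
for k in cs:
    if 150<cv2.contourArea(k)<3000:
        m=np.zeros_like(om);cv2.drawContours(m,[k],-1,1,-1);s=W[(m>0)&(abs(W[...,2]-.03)<.004)]
        print("scene",s[:,:2].mean(0).round(4),"range mid",((s[:,:2].max(0)+s[:,:2].min(0))/2).round(4))
pt,dt=camera("top");Wt=height("top",dt)
for u,v in((225,240),(326,240),(429,238)): q=Wt[v-8:v+9,u-8:u+9].reshape(-1,3);print(u,v,q[q[:,2].argmax()].round(3))
for k in P:
  for nm,D in(("P",P),("N",N)):
    xy,th=D[k]
    for o in((90,-90) if k in("broad","slim") else (0,90,180,-90)):
      r=[]
      for z in(ZG,ZT):
        q=kin.inverse_kinematics([*xy,z],quat(th+o));r.append(None if q is None else round(q[6],2))
      print(k,nm,th+o,r)
E
```

```text
<stdin>:8: RuntimeWarning: Mean of empty slice.
  ret = um.true_divide(
Traceback (most recent call last):
ValueError: zero-size array to reduction operation maximum which has no identity
```

```bash
python3 - <<'E'
from h import *
p,d=camera("scene");om,dm,W=measure(p,d,"scene")
cs,_=cv2.findContours(om,cv2.RETR_EXTERNAL,cv2.CHAIN_APPROX_NONE)
for k in cs:
    if 150<cv2.contourArea(k)<3000:
        m=np.zeros_like(om);cv2.drawContours(m,[k],-1,1,-1);s=W[(m>0)&(abs(W[...,2]-.03)<.004)]
        if len(s)>50: print("scene",s[:,:2].mean(0).round(4),len(s))
pt,dt=camera("top");Wt=height("top",dt)
for u,v in((225,240),(326,240),(429,238)): q=Wt[v-8:v+9,u-8:u+9].reshape(-1,3);print(u,v,q[q[:,2].argmax()].round(3))
for k in P:
  for nm,D in(("P",P),("N",N)):
    xy,th=D[k]
    for o in((90,-90) if k in("broad","slim") else (0,90,180,-90)):
      r=[]
      for z in(ZG,ZT):
        q=kin.inverse_kinematics([*xy,z],quat(th+o));r.append(None if q is None else round(q[6],2))
      print(k,nm,th+o,r)
E
```

```text
scene [0.6147 0.1209] 463
scene [ 0.6157 -0.3187] 427
scene [0.4467 0.3212] 344
scene [ 0.4435 -0.3191] 584
225 240 [0.521 0.223 0.045]
326 240 [0.533 0.006 0.023]
429 238 [ 0.383 -0.003  1.095]
broad P 148.1 [np.float64(-2.82), np.float64(-2.37)]
broad P -31.9 [np.float64(-0.27), np.float64(-0.17)]
broad N 175.2 [np.float64(-2.93), np.float64(-2.33)]
broad N -4.799999999999997 [np.float64(-0.32), np.float64(-0.13)]
slim P 150.8 [np.float64(-2.95), np.float64(-2.5)]
slim P -29.200000000000003 [np.float64(-0.31), np.float64(-0.27)]
slim N 164.1 [np.float64(1.52), np.float64(1.91)]
slim N -15.900000000000006 [np.float64(-1.42), np.float64(-1.18)]
square P 43.4 [np.float64(-0.74), np.float64(-0.59)]
square P 133.4 [np.float64(0.72), np.float64(0.98)]
square P 223.4 [np.float64(2.29), np.float64(-2.66)]
square P -46.6 [np.float64(-2.24), np.float64(-2.12)]
square N 12.8 [np.float64(-0.13), np.float64(0.01)]
square N 102.8 [np.float64(1.39), np.float64(1.5)]
square N 192.8 [np.float64(-2.71), np.float64(-2.82)]
square N -77.2 [np.float64(-1.43), np.float64(-1.42)]
round P 0 [np.float64(-0.74), np.float64(-0.73)]
round P 90 [np.float64(0.84), np.float64(0.78)]
round P 180 [np.float64(2.05), np.float64(2.23)]
round P -90 [np.float64(-2.16), np.float64(-2.16)]
round N 0 [np.float64(-1.18), np.float64(-1.1)]
round N 90 [np.float64(0.29), np.float64(0.43)]
round N 180 [np.float64(1.81), np.float64(1.95)]
round N -90 [np.float64(-2.57), np.float64(-2.62)]
```

```bash
python3 - <<'E'
from h import *
c,R,t=cam("scene");print((-R.T@t).round(3))
p,d=camera("scene");om,dm,W=measure(p,d,"scene")
print("bench z scene",np.median(W[200:210,320:340,2]))
for nm,m,zt in(("o",om,.03),("d",dm,.012)):
  cs,_=cv2.findContours(m,cv2.RETR_EXTERNAL,cv2.CHAIN_APPROX_NONE)
  for k in cs:
    if not 150<cv2.contourArea(k)<4000: continue
    a=ray("scene",k.reshape(-1,2),zt);b=ray("scene",k.reshape(-1,2),0)
    print(nm,k.mean(0).round().ravel(),"x far/near",a[:,0].min().round(4),b[:,0].max().round(4),"mid",((a[:,0].min()+b[:,0].max())/2).round(4),"y",a[:,1].min().round(4),a[:,1].max().round(4),((a[:,1].min()+a[:,1].max())/2).round(4))
E
```

```text
[1.447 0.056 0.726]
bench z scene 0.0008864038044841886
o [455. 346.] x far/near 0.736 0.7922 mid 0.7641 y 0.2301 0.2495 0.2398
o [175. 334.] x far/near 0.7356 0.7896 mid 0.7626 y -0.2227 -0.2043 -0.2135
o [ 69. 305.] x far/near 0.6714 0.7342 mid 0.7028 y -0.4599 -0.367 -0.4134
o [377. 282.] x far/near 0.5844 0.633 mid 0.6087 y 0.0946 0.1479 0.1212
o [141. 273.] x far/near 0.5813 0.6388 mid 0.61 y -0.3652 -0.2708 -0.318
o [474. 232.] x far/near 0.4098 0.4679 mid 0.4388 y 0.2886 0.3537 0.3211
o [164. 221.] x far/near 0.3985 0.4753 mid 0.4369 y -0.3716 -0.2684 -0.32
d [553. 358.] x far/near 0.6765 0.8451 mid 0.7608 y 0.3657 0.435 0.4003
d [ 81. 344.] x far/near 0.6744 0.8721 mid 0.7732 y -0.4586 -0.3044 -0.3815
d [ 69. 304.] x far/near 0.6544 0.7289 mid 0.6916 y -0.4692 -0.3825 -0.4258
d [377. 289.] x far/near 0.5966 0.6435 mid 0.6201 y 0.0953 0.1499 0.1226
d [  5. 288.] x far/near 0.6198 0.6898 mid 0.6548 y -0.5728 -0.5486 -0.5607
d [143. 279.] x far/near 0.5783 0.6471 mid 0.6127 y -0.3741 -0.2661 -0.3201
d [249. 282.] x far/near 0.5587 0.6586 mid 0.6087 y -0.1716 -0.0617 -0.1166
d [484. 284.] x far/near 0.534 0.652 mid 0.593 y 0.2599 0.3819 0.3209
d [431. 256.] x far/near 0.4892 0.5384 mid 0.5138 y 0.2147 0.2432 0.2289
d [315. 254.] x far/near 0.4985 0.539 mid 0.5188 y -0.0158 0.0177 0.001
d [201. 247.] x far/near 0.4739 0.5455 mid 0.5097 y -0.2531 -0.208 -0.2306
d [472. 237.] x far/near 0.4188 0.4781 mid 0.4485 y 0.2856 0.3607 0.3232
d [584. 268.] x far/near 0.3823 0.617 mid 0.4996 y 0.4488 0.6288 0.5388
d [594. 228.] x far/near 0.3622 0.4335 mid 0.3979 y 0.4847 0.6918 0.5883
d [382. 235.] x far/near 0.3976 0.4954 mid 0.4465 y 0.0592 0.2094 0.1343
d [166. 227.] x far/near 0.4086 0.4856 mid 0.4471 y -0.3815 -0.2625 -0.322
d [257. 228.] x far/near 0.3894 0.4866 mid 0.438 y -0.2011 -0.0512 -0.1261
```

Both views agree within about 2 mm, and the sizes match what was given. I'll start with the broad bar.

```bash
cat >> h.py <<'E'
PHI=dict(broad=(58.1-90,85.2-90),slim=(60.8-90,74.1-90),square=(43.4,12.8),round=(90,90))
WID=dict(broad=.044,slim=.022,square=.050,round=.056)
def st(m):
    s=env.get_state();print(m,"t",round(s['time'],2),"tcp",s['tcp_pos'].round(4),"op",round(s['opening'],4),"F",s['force'].round(1))
    return s
def pick(k):
    xy=P[k][0];q=quat(PHI[k][0])
    env.grip(min(.085,WID[k]+.030))
    env.reach([*xy,ZT],q)
    if env.movel([*xy,ZG],.12,stop_force=15): st("CONTACT!"); raise SystemExit
    st("at");env.grip(0.0 if WID[k]<.03 else WID[k]-.02,40);st("gripped")
    env.movel([*xy,ZT],.12);st("lifted")
def carry(k):
    xy=N[k][0];q=quat(PHI[k][1])
    env.movel([*xy,ZT],.25,rot=q)
    env.movel([*xy,.105],.12);st("above nest")
def setdown(k):
    xy=N[k][0]
    for i in range(3):
        hit=env.movel([*xy,.0865],.02,stop_force=4);s=st(f"down hit={hit}")
        if not hit or s['tcp_pos'][2]<.0905: break
    env.grip(min(.085,WID[k]+.024));st("released")
    env.movel([*xy,ZT],.15);st("up")
def snap(n,name):
    p,d=camera(n);cv2.imwrite("pics/"+name,p);return p,d
E
python3 - <<'E'
from h import *
pick("broad");carry("broad");snap("scene","b1.png")
E
```

```text
at t 3.54 tcp [ 0.4369 -0.3191  0.0847] op 0.0738 F [-0.6 -0.3  0.6]
gripped t 3.92 tcp [ 0.437  -0.3191  0.0848] op 0.0432 F [-0.   0.4  7. ]
lifted t 5.21 tcp [ 0.4361 -0.3185  0.2192] op 0.0431 F [-0.  -0.7 -2.2]
above nest t 7.23 tcp [ 0.4384 -0.1267  0.1055] op 0.0433 F [-0.7 -0.2 -1.9]
```

View pics/b1.png

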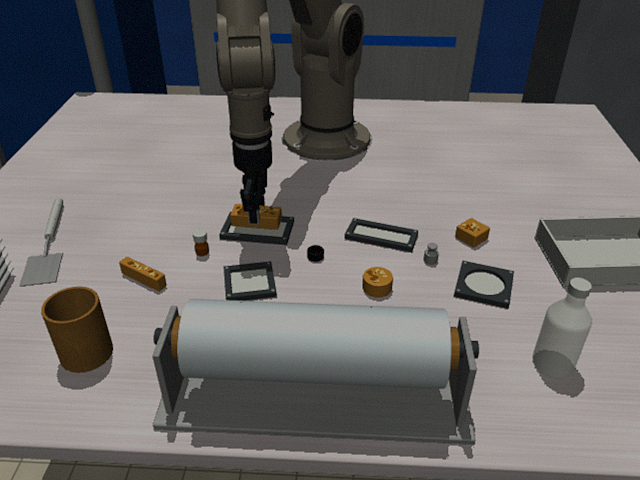

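The bar hangs level and lined up over the broad nest at about (257,218). I'll lower it.

```bash
python3 - <<'E'
from h import *
setdown("broad");snap("scene","b2.png")
pick("slim");carry("slim");snap("scene","s1.png")
E
```

```text
down hit=True t 8.04 tcp [ 0.4378 -0.1265  0.0888] op 0.0433 F [-0.9  0.1  5.9]
released t 8.41 tcp [ 0.4371 -0.1264  0.0883] op 0.0677 F [0.1 1.2 0.7]
up t 9.43 tcp [ 0.4373 -0.1265  0.2192] op 0.0679 F [-0.2 -0.3  0.2]
at t 12.08 tcp [ 0.6098 -0.3181  0.085 ] op 0.0522 F [ 0.9  0.5 -0.9]
gripped t 12.46 tcp [ 0.6097 -0.3181  0.0849] op 0.0208 F [-0.3 -1.1  4.3]
lifted t 13.74 tcp [ 0.6087 -0.3177  0.2189] op 0.0212 F [ 0.1 -0.2 -0.4]
above nest t 16.92 tcp [0.4466 0.1333 0.1055] op 0.0212 F [-0.2  0.2 -0.3]
```

View pics/s1.png

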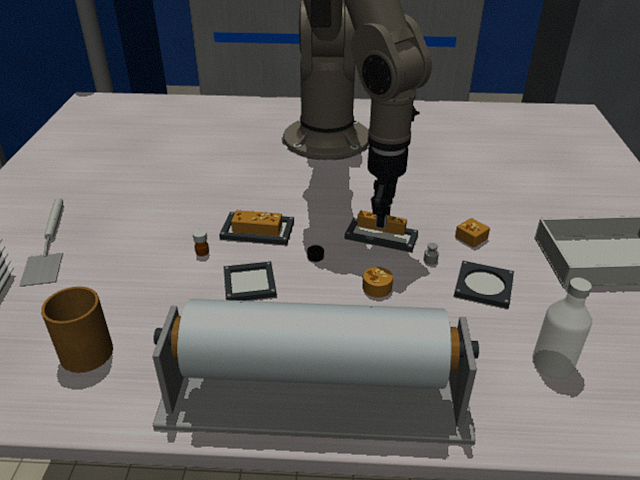

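The broad bar lies in its nest at (257,222), and the slim bar is lined up over its own at (382,224). I'll continue with the rest.

```bash
python3 - <<'E'
from h import *
setdown("slim")
pick("square");carry("square");snap("scene","q1.png");setdown("square")
pick("round");carry("round");snap("scene","r1.png")
E
```

```text
down hit=True t 17.73 tcp [0.4461 0.133  0.0888] op 0.0209 F [-1.1 -0.3  5.8]
released t 18.08 tcp [0.4455 0.1327 0.0884] op 0.046 F [ 0.6 -0.   0.2]
up t 19.11 tcp [0.4457 0.1328 0.2192] op 0.0461 F [-0.8 -0.1 -0.2]
at t 21.59 tcp [0.4397 0.3184 0.0847] op 0.0802 F [-0.8 -0.1 -0.4]
gripped t 21.98 tcp [0.4398 0.3183 0.0848] op 0.0489 F [ 0.2 -0.9  5.9]
lifted t 23.26 tcp [0.439  0.3176 0.2192] op 0.0493 F [ 0.1  0.1 -0.5]
above nest t 26.38 tcp [ 0.6102 -0.1175  0.1058] op 0.049 F [ 0.6 -0.5 -1.2]
down hit=True t 27.19 tcp [ 0.6094 -0.1175  0.0889] op 0.0488 F [-1.4  0.1  5.3]
released t 27.56 tcp [ 0.6086 -0.1175  0.0879] op 0.0739 F [0.5 1.  0. ]
up t 28.58 tcp [ 0.6089 -0.1176  0.219 ] op 0.0741 F [ 0.2 -0.1 -0.9]
at t 31.08 tcp [0.6076 0.1199 0.0849] op 0.0853 F [0.1 0.1 0. ]
gripped t 31.48 tcp [0.6075 0.1197 0.085 ] op 0.0545 F [-1.5 -0.4  5.2]
lifted t 32.76 tcp [0.6067 0.1193 0.2191] op 0.0543 F [ 0.2  0.8 -0.2]
above nest t 34.82 tcp [0.5916 0.3204 0.1059] op 0.0545 F [ 0.3 -0.1 -0.4]
```

View pics/r1.png

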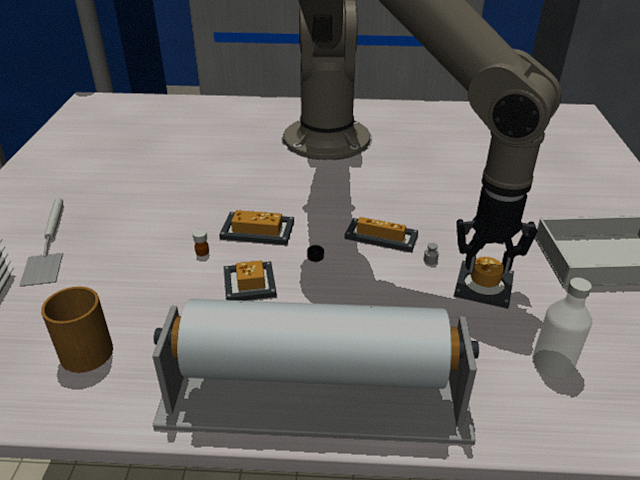

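The first three portions sit in their nests, and the round cake hangs over the round nest at (487,272). After setting it down I'll move the arm aside and check from the top camera.

```bash
python3 - <<'E'
from h import *
setdown("round")
env.movel([.56,.44,.30],.25)
p,d=camera("top");om,dm,W=measure(p,d)
cs,_=cv2.findContours(om,cv2.RETR_EXTERNAL,cv2.CHAIN_APPROX_NONE)
for k in cs:
    if 200<cv2.contourArea(k)<1000:
        r=rect("top",k,.034);m=np.zeros_like(om);cv2.drawContours(m,[k],-1,1,-1)
        m=cv2.erode(m,np.ones((3,3),np.uint8))
        n=min(N,key=lambda a:np.hypot(*(r[0]-N[a][0])));s=W[m>0]
        A=np.c_[s[:,:2]-s[:,:2].mean(0),np.ones(len(s))];f=np.linalg.lstsq(A,s[:,2],rcond=None)[0]
        print(n,"off mm",((r[0]-N[n][0])*1000).round(1),np.round(r[1],1),"ang",round(r[2],1),"nest",N[n][1],"z",f[2].round(4),"tilt deg",np.degrees(f[:2]).round(1))
cv2.imwrite("pics/e_top.png",cv2.resize(p[150:330,130:530],(800,360)))
snap("scene","e_scene.png");st("end")
E
```

```text
down hit=True t 35.62 tcp [0.5911 0.3198 0.089 ] op 0.0545 F [-0.  -0.5  5.4]
released t 35.99 tcp [0.5906 0.3192 0.088 ] op 0.0798 F [ 0.3  0.2 -0.2]
up t 37.02 tcp [0.5908 0.3194 0.2189] op 0.0797 F [-0.   0.5 -1.3]
broad off mm [-1.2 -0.3] [97.9 41.4] ang 85.3 nest 85.2 z 0.0375 tilt deg [-86.5  20.9]
square off mm [-2.5  1.8] [50.  47.5] ang 13.1 nest 12.8 z 0.038 tilt deg [-110.3   62.3]
end t 37.86 tcp [0.5613 0.4374 0.2981] op 0.08 F [ 0.4 -0.6 -0.4]
```

View pics/e_top.png

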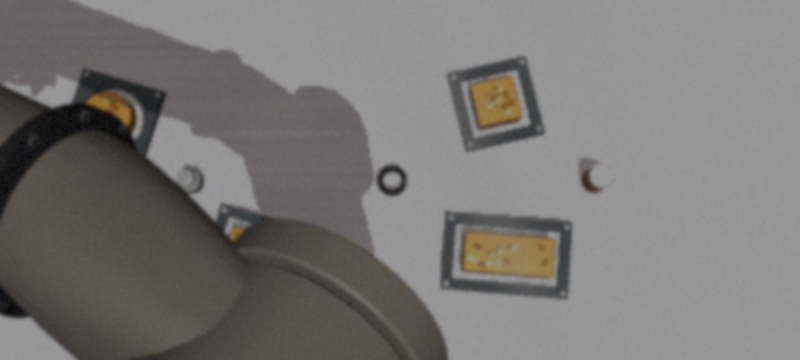

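View pics/e_scene.png

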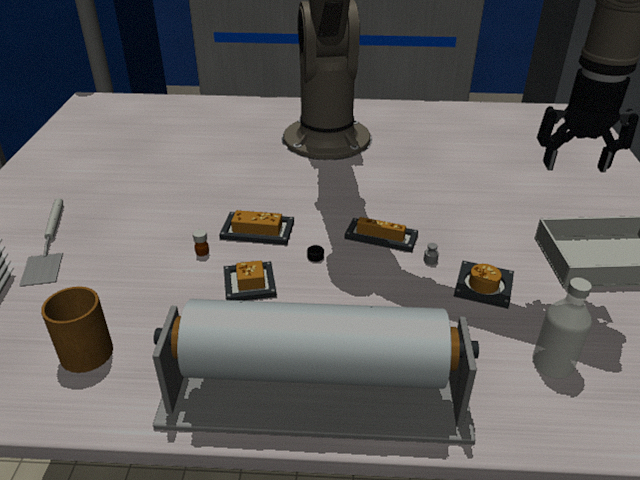

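The broad bar and square cake lie centred in their pockets, but the arm hides the round and slim nests from the top camera. The tilt fit was also thrown off by missing depth readings. I'll go back to the start pose and measure again with those filtered out.

```bash
python3 - <<'E'
from h import *
env.goto_joints([1.227, 0.477, 0.022, 1.555, -0.011, 1.109, -0.083])
p,d=camera("top");om,dm,W=measure(p,d)
cs,_=cv2.findContours(om,cv2.RETR_EXTERNAL,cv2.CHAIN_APPROX_NONE)
for k in cs:
    if 200<cv2.contourArea(k)<1000:
        r=rect("top",k,.034);m=np.zeros_like(om);cv2.drawContours(m,[k],-1,1,-1)
        m=cv2.erode(m,np.ones((3,3),np.uint8))
        n=min(N,key=lambda a:np.hypot(*(r[0]-N[a][0])));s=W[m>0];s=s[abs(s[:,2]-.035)<.012]
        A=np.c_[s[:,:2]-s[:,:2].mean(0),np.ones(len(s))];f=np.linalg.lstsq(A,s[:,2],rcond=None)[0]
        print(n,"off mm",((r[0]-N[n][0])*1000).round(1),np.round(r[1],1),"ang",round(r[2],1),"nest",N[n][1],"z",f[2].round(4),"tilt deg",np.degrees(np.arctan(f[:2])).round(1))
cv2.imwrite("pics/f_top.png",cv2.resize(p[150:330,130:530],(800,360)));st("end")
E
```

```text
broad off mm [-1.3 -0.1] [98.2 41.6] ang 85.2 nest 85.2 z 0.035 tilt deg [ 1.1 -0.4]
slim off mm [-1.6 -2.1] [97.7 20.3] ang 74.5 nest 74.1 z 0.035 tilt deg [-0.1  0.4]
round off mm [ 0.8 -0.3] [57.2 51.9] ang 63.4 nest 0 z 0.0349 tilt deg [-0.6 -0.9]
square off mm [-2.6  2.1] [50. 48.] ang 12.8 nest 12.8 z 0.035 tilt deg [-0.8  0.8]
end t 41.95 tcp [ 0.1586 -0.6564  0.304 ] op 0.0804 F [0.1 1.4 0.3]
```

View pics/f_top.png

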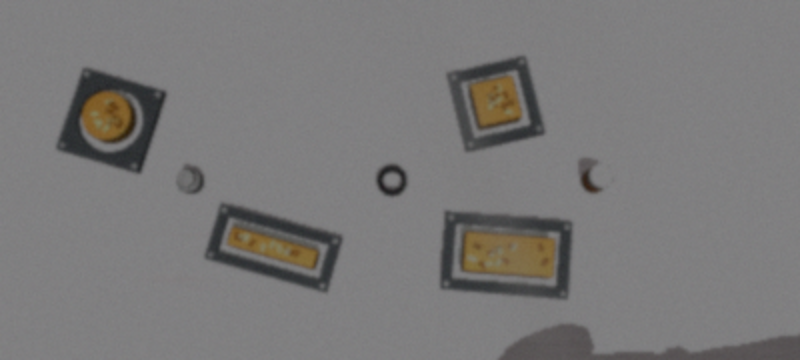

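All four lie flat. Their tops are at z ≈ 35 mm against 34 mm expected, and they are within about 3.5 mm of the pocket centres, which have 9 mm clearance. I'm handing in the job.

```bash
python3 -c "
from cell import job
job.job_done()"
```

```text
the job is handed in; nothing more can be done
```

All four portions are in their matching nests, and the job was handed in at about 42 s of the 104 s allowed. I located them with the top camera, cross-checked with the scene camera to within about 2 mm. Each was gripped at 40 N and lowered until the wrist felt it touch the pocket floor, at about 5–6 N. The arm ended back at its start pose, touching nothing.

The last top-view check found:
- **Position:** every portion is within about 3.5 mm of its pocket centre, against 9 mm clearance on each side.
- **Angle:** the bars and the square cake are within 0.5° of their nests.
- **Height and tilt:** the tops are at about 35 mm against 34 mm expected, about the depth offset seen on the bare bench. Tilts came out at about 1° or less, within measurement noise.

Two checks failed or disagreed:
- **First final check:** it was unusable for the slim and round nests because the arm blocked the view, and its tilt figures were spoilt by bad depth readings. I repeated it with the arm out of the way.
- **Early scene-camera estimate:** one depth-based estimate put the portions about 7 mm off in x. Casting rays onto the edges in the same picture resolved this and agreed with the top view.

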